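Shut down the rice stall at its switch bank

ROBOT

A 6-joint arm with a two-finger parallel gripper is mounted at the origin on the work surface. World frame = base frame: x ahead of the robot, y to its left, z up, the work surface at z = 0. Lengths are in m, angles in rad, forces in N, time in s.
With the tool pointing down it reaches from about 0.25 to 0.775 m from the base axis. Payload 4 kg.
Tool frame: the origin (TCP) lies midway between the tips of the shut fingers; the grasp point (between the pads) lies 19 mm behind it (ctrl.tcp_to_grasp is the distance from the TCP to the grasp point, in m); z points along the fingers, y is the direction in which the jaws open and shut (so a half turn about z gives the same grasp; the last joint's range is limited). The gripper opens to 85 mm and grips with 20 to 120 N. Pads are 22 mm wide; open, the fingers measure 114 mm over their backs; the gripper's body (76 mm by 85 mm) begins 54 mm behind the grasp point. The pads swing forward as they close: fully open they stand 13 mm farther back than shut.
Start: joints at [1.091, 0.087, 1.371, -0, 1.684, -0.103], TCP at [0.202, 0.511, 0.231] pointing down, gripper open.
Joint ranges: [-3.1, 3.1], [-0.76, 2.03], [0.27, 2.55], [-1.08, 4.22], [0.17, 2.65], [-2.57, 2.57]. Speed limits (rad/s): [2.79, 2.79, 3.14, 3.14, 3.14, 3.14].

INTERFACE

Orientations are given as a rotation vector (axis times angle).
In Python, from station import ctrl gives the robot as it stands.
- The arm moves only by the tool play_rows, never from a script. Its argument "plan" is a list of rows, each a list of 7 numbers: the closure, from 0 (fully open) to 1 (shut), then the shift along the tool's x, y, z in units of 40 mm (1.0 is 40 mm), then the turn, a rotation vector about the tool's x, y, z in units of 8 degrees (1.0 is 8 degrees). A call has exactly 8 rows; each row shifts and turns the commanded pose from where the row before left it, along the tool's axes as they then stand; what a row does not reach is not made up. A row lasts 1/8 s, in which the tool goes at most 62.5 mm and 10.7 degrees, less where a joint would pass 70% of its speed; a pose out of reach is approached as far as the arm can. A call is refused whole if a number of a shift passes 1 or a number of a turn 1, either way. A call with a gripper value outside its range is refused whole. The fingers move at their own pace and stop on an object; "force" is the grip in N (left out, the last holds). Time passes only in rows, so rows that do not move let the fingers close, or fill a call up. It gives the time, the measured TCP pose, the force and the opening at its end, in the units of the state.
- ctrl.read_state(): the state, without advancing time (a new reading comes with each control period).
- ctrl.read_camera(name): name is "scene" or "top"; returns a dict with "pixels" (400x640x3 uint8, red, green, blue), "fx", "fy", "cx", "cy" (pixels), "view" (4x4, takes a point from world to camera coordinates). Camera axes: x right, y down, z forward; pixel columns grow to the right and rows downward; lengths in m; the calibration is good to about 2 mm. A picture is of the moment at which its call begins. There is no depth.
- ctrl.sign_off(): hands the job in, once; it reports no verdict.
The state is a dict: "t": time; "qpos": joint angles; "joint_vel": joint speeds; "joint_torque": joint torques, N m; "tcp_pos": TCP position; "eef_rot": TCP orientation; "contact_force": force on the tool from outside, world axes, zero at the start; "torque": the same for the moment, N m; "opening": opening from 0.0 (shut) to 1.0 (fully open).
Only numpy, scipy, OpenCV 4.12 (cv2) and the standard library are available. Lean on these libraries where they do the work, as an engineer would, in place of code of your own. Each camera call takes 0.05 s, during which the arm holds its last target.

TASK

It is closing time at the rice stall. First clear the scoop and the carton off the switch bank and set them down in the blue tray (not dropped), side by side on its floor with the scoop the right way up; then switch off all five red switches in one drag of a finger along the bank, staying down on the bank until all five are off. Leave the green night switch on and leave the bottle, tin, mug and jar where they stand.

Things in the scene. Friction and masses are not known exactly. Their poses are not given: they have to be found in the camera images.
- bank: Grey switch bank fixed to the counter, a box 368 mm long (y) and 68 mm wide (x), six rockers in a row along its top. Origin: centre of its underside. Deck at z = 46 mm. Guard rims, tops at z = 62 mm, stand round it: 6 mm thick along the long sides (open trough 56 mm wide between them), 8 mm at the ends. Rocker pivots 54 mm apart at y = -125, -71, -17, 37, 91 (red), 145 mm (green), all at x = 0.
- switch1_seat (a point): Crease of red rocker 1, z = 48.5 mm on the bank, bank's axes (y along the row towards the green one). Each rocker, 28 mm wide (x), is a V-shaped seesaw: two 21 mm halves along y at 30 degrees to each other. ON (as found): the -y half is pressed in, level with the crease, and the +y half rises from the crease to z = 59 mm at its end. OFF is the mirror image.
- switch5_seat (a point): Crease of red rocker 5, the last to be switched off; same shape and axes as switch1_seat. Its +y end is 21 mm past this point.
- night_switch_seat (a point): Crease of the green night rocker, 54 mm past switch5_seat along y; same shape and axes. A finger dragged beyond this point would turn it off.
- tray: Blue plastic stock tray fixed to the counter, open on top, 270 mm (x) by 250 mm (y) outside, 50 mm high, walls and floor 5 mm thick. Origin: centre of its underside; z up.
- scoop_center (a point): Middle of the aluminium grain scoop's outline, 20 mm above its underside; z up, +x to its open mouth, wooden handle to -x. 205 mm long (x), 80 wide, 40 high; flat-bottomed bowl from x = -7.5 to +102.5 mm, handle from -7.5 to -102.5 mm. 0.11 to 0.22 kg, centre of mass near x = +30 mm. Starts right way up across the bank's rims, handle towards the robot.
- scoop_handle (a point): Place to grip the scoop's handle: 37.5 mm towards the handle (-x) from scoop_center, 28 mm above the scoop's underside; same axes. The handle is a bar 22 mm wide (y) and 18 mm high (z) that runs along x from 65 mm behind this point (-x) to the bowl's back wall 30 mm in front of it (+x). At the start it overhangs the bank's edge, clear of it.
- carton_center (a point): Closed stiff carton, orange with a yellow band, 120 mm (x) by 60 mm (y) by 42 mm high (z), at the start lying across the bank's rims, its long side roughly across the bank. This point is its middle, 21 mm above its underside. 0.17 to 0.34 kg.
- sauce_bottle: Bystander: amber bottle, 66 mm diameter, 200 mm tall, standing beyond the bank. Origin: centre of its underside.
- milk_tin: Bystander: tin, 74 mm diameter, 120 mm tall, standing beyond the bank (it and the bottle may have changed places). Origin: centre of its underside.
- coin_mug: Bystander: blue mug, 80 mm diameter, 85 mm tall, standing past the -y end of the bank. Origin: centre of its underside.
- coffee_jar: Bystander: glass jar with a red lid, 72 mm diameter, 130 mm tall, standing close behind the tray. Origin: centre of its underside.
- switch1 (a joint): Red rocker number 1 from the -y end of the bank: 0 = ON (as found), 0.52 rad = OFF, snaps over at 0.26. A shut fingertip dragged along the trough towards +y slides over the pressed halves and cams each raised half down. Its underside should run 1 to 3 mm above the creases (0 to 4 mm works, above 4.5 mm it may leave some on), from switch1's -y half until its front edge reaches switch5's +y end.
- switch2 (a joint): Red rocker number 2 from the -y end of the bank: 0 = ON (as found), 0.52 rad = OFF, snaps over at 0.26. All rockers alike: about 3.5 N on the raised end tips one, and it snaps the rest of the way once past the middle. Dragging towards -y only jams on the raised ends.
- switch3 (a joint): Red rocker number 3 from the -y end of the bank: 0 = ON (as found), 0.52 rad = OFF, snaps over at 0.26.
- switch4 (a joint): Red rocker number 4 from the -y end of the bank: 0 = ON (as found), 0.52 rad = OFF, snaps over at 0.26.
- switch5 (a joint): Red rocker number 5 from the -y end of the bank: 0 = ON (as found), 0.52 rad = OFF, snaps over at 0.26.
- night_switch (a joint): Green rocker at the +y end of the bank: 0 = ON (as found), 0.52 rad = OFF, snaps over at 0.26. It must stay ON.

How it is judged:
By the outcome, as a careful person would: the job done as asked, in the order asked, and still so for the second after the job is handed in, with the robot touching nothing.
It also fails if it takes over 72 s, if anything falls off the work surface, if the arm or the gripper's body presses on something with over 40 N, if the wrist force passes 120 N, or if a joint passes its speed limit or range.

## Working session

There is one attempt and no reset: what is moved stays moved. The work goes in short steps, Python scripts to look and compute and a tool call to move; the robot and the scene stay as the last step left them, time stands still between calls to the robot, and variables do not carry over. Pictures are saved under pics/ and viewed, and the job is handed in when it is done.

Besides the shell and the picture viewer there is one more tool, called as name(argument=value, ...) on one line, values as JSON. play_rows: Moves the arm, as the interface text tells. Its arguments: {"type":"object","properties":{"plan":{"type":"array"},"force":{"type":"number"}},"required":["plan"]}

```bash
ls; mkdir -p pics
python3 - <<'E'
from station import ctrl
import cv2, numpy as np
s=ctrl.read_state(); print(s)
for n in("scene","top"):
    c=ctrl.read_camera(n); cv2.imwrite(f"pics/{n}0.png",c["pixels"][:,:,::-1]); print(n,c["fx"],c["fy"],c["cx"],c["cy"]); print(np.round(c["view"],4))
E
```

```text
pics
{'t': 0.0, 'qpos': array([ 1.09088494e+00,  8.79717390e-02,  1.37228784e+00,  1.37257219e-05,
        1.68359147e+00, -1.03102076e-01]), 'joint_vel': array([ 9.85743334e-06, -9.55991197e-04,  3.32033590e-04, -3.48244952e-05,
       -9.29152908e-04,  9.46676918e-04]), 'joint_torque': array([-4.53881639e-04, -3.51864374e+01, -3.13274860e+01, -1.94502963e-04,
        1.08293761e-02,  8.06214359e-06]), 'tcp_pos': array([0.2021429 , 0.51096413, 0.23011294]), 'eef_rot': array([-0.58826852, -3.08534816,  0.00339095]), 'contact_force': array([-0.33705638, -0.8397371 , -0.45529072]), 'torque': array([-0.0291177 ,  0.00185667, -0.0079186 ]), 'opening': 1.0017980629529961}
scene 448.1280144448216 448.1280144448216 324.025524044215 199.92991013010945
[[-0.0359  0.9992  0.0159  0.058 ]
 [ 0.8139  0.0384 -0.5797 -0.4235]
 [-0.5799 -0.0079 -0.8147  1.6553]
 [ 0.      0.      0.      1.    ]]
top 465.6198838253093 465.6198838253093 316.81512029304434 197.8524637667296
[[ 0.009  -0.9996  0.0272 -0.0651]
 [-0.9973 -0.0109 -0.072   0.5653]
 [ 0.0723 -0.0265 -0.997   1.4538]
 [ 0.      0.      0.      1.    ]]
```

View pics/scene0.png

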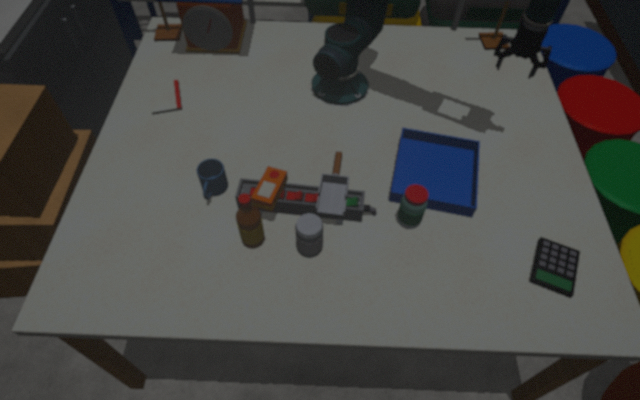

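View pics/top0.png

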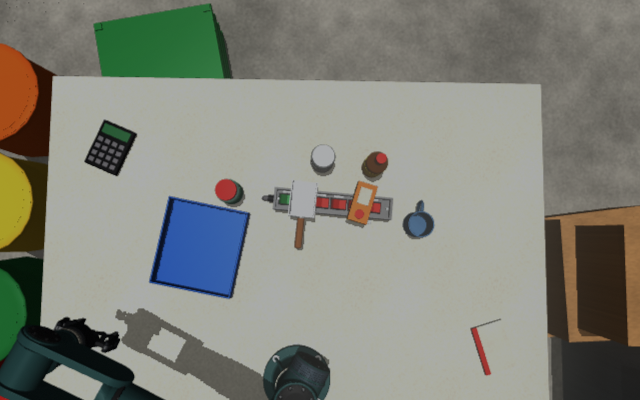

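The scene view shows the bank at about (240-370, 180-215), the scoop at (335,185), the carton at (270,187) and the tray at (435,170). In the top view the bank spans (275-392, 188-220), the scoop is at (302,210), the carton at (363,202) and the tray at (200,247). I'll zoom in next.

```bash
cat > h.py <<'E'
import numpy as np, cv2
from station import ctrl
def cam(n): return ctrl.read_camera(n)
def plane(c,uv,z):
    V=c["view"];R=V[:3,:3];o=-R.T@V[:3,3]
    uv=np.atleast_2d(np.asarray(uv,float))
    d=np.c_[(uv[:,0]-c["cx"])/c["fx"],(uv[:,1]-c["cy"])/c["fy"],np.ones(len(uv))]@R
    return o+d*((z-o[2])/d[:,2])[:,None]
def proj(c,P):
    P=np.atleast_2d(P);q=P@c["view"][:3,:3].T+c["view"][:3,3]
    return np.c_[q[:,0]/q[:,2]*c["fx"]+c["cx"],q[:,1]/q[:,2]*c["fy"]+c["cy"]]
def tri(c1,p1,c2,p2):
    K=[np.array([[c["fx"],0,c["cx"]],[0,c["fy"],c["cy"]],[0,0,1]])@c["view"][:3] for c in(c1,c2)]
    X=cv2.triangulatePoints(K[0],K[1],np.float64(p1).reshape(-1,2).T,np.float64(p2).reshape(-1,2).T)
    return (X[:3]/X[3]).T
def crop(c,name,u0,v0,w,h,k,step=10):
    im=cv2.resize(np.ascontiguousarray(c["pixels"][v0:v0+h,u0:u0+w,::-1]),None,fx=k,fy=k,interpolation=cv2.INTER_CUBIC)
    for u in range(u0-u0%step+step,u0+w,step):
        cv2.line(im,((u-u0)*k,0),((u-u0)*k,6),(0,255,255),1);cv2.putText(im,str(u),((u-u0)*k-10,18),0,.35,(0,255,255),1)
    for v in range(v0-v0%step+step,v0+h,step):
        cv2.line(im,(0,(v-v0)*k),(6,(v-v0)*k),(0,255,255),1);cv2.putText(im,str(v),(8,(v-v0)*k+4),0,.35,(0,255,255),1)
    cv2.imwrite(name,im)
E
python3 - <<'E'
from h import *
s=cam("scene");t=cam("top")
crop(s,"pics/s1.png",230,140,155,90,5)
crop(t,"pics/t1.png",265,170,135,85,5)
crop(t,"pics/t2.png",140,175,120,130,4)
crop(s,"pics/s2.png",380,120,110,100,5)
E
```

```text
(no output)
```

View pics/s1.png

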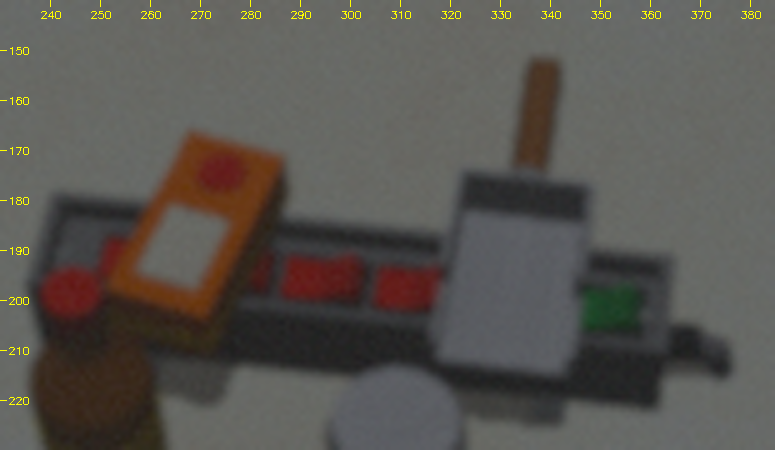

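View pics/t1.png

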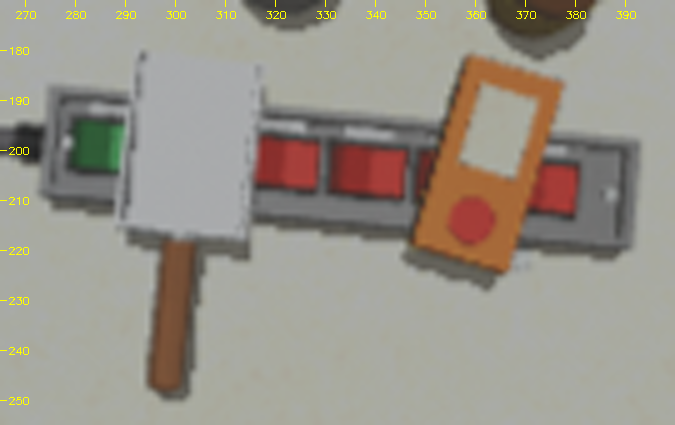

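View pics/t2.png

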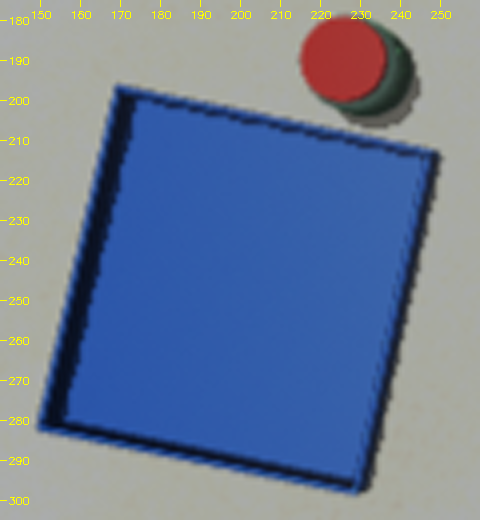

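View pics/s2.png

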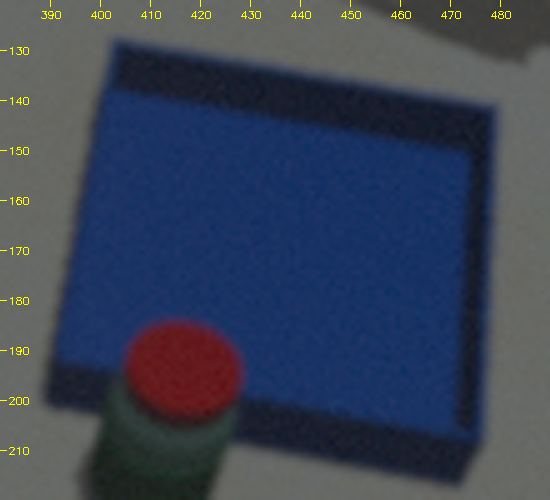

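Run:
```python
from h import *
s=cam("scene");t=cam("top")
def mask(c,lo,hi,roi):
    hsv=cv2.cvtColor(c["pixels"],cv2.COLOR_RGB2HSV);m=cv2.inRange(hsv,lo,hi)
    z=np.zeros_like(m);u0,v0,u1,v1=roi;z[v0:v1,u0:u1]=m[v0:v1,u0:u1];return z
for c,pts in((s,[(275,180),(265,200),(338,160),(330,190),(440,170),(342,178)]),(t,[(352,215),(300,235),(300,200),(200,250),(240,240)])):
    hsv=cv2.cvtColor(c["pixels"],cv2.COLOR_RGB2HSV)
    print([hsv[v,u].tolist() for u,v in pts])
def quad(c,px,zs):
    for z in zs: print(z,np.round(plane(c,px,z)*1000).tolist())
names=["x-y-","x-y+","x+y+","x+y-"]
bs=[(241,179),(364,191.5),(362,210.5),(238,199)];bt=[(391.5,219.5),(273,210),(275.5,187.5),(393,198)]
print("bank",np.round(tri(s,bs,t,bt)*1000))
print(np.round(plane(t,bt,.062)*1000));print(np.round(plane(s,bs,.062)*1000))
cs=[(268,166.5),(287,171.5),(271.5,204),(251.5,198)];ct=[(366,224),(347.5,218.5),(358.5,181),(377.5,186)]
print("carton",np.round(tri(s,cs,t,ct)*1000));print(np.round(plane(t,ct,.104)*1000));print(np.round(plane(s,cs,.104)*1000))
# handle end corners , bowl corners
hs=[(336.5,152),(341.5,152),(338.5,174),(333,173.5)];ht=[(302,248),(295,247.5),(298,218.5),(303.5,218.5)]
print("handle",np.round(tri(s,hs,t,ht)*1000));print(np.round(plane(t,ht,.099)*1000));print(np.round(plane(s,hs,.099)*1000))
os=[(322.5,174.5),(348,177)];ot=[(315,217.5),(289,215.5)]
print("bowl back top corners",np.round(tri(s,os,t,ot)*1000))
ot=[(315,217.5),(289,215.5),(293,181),(317,183)]
print(np.round(plane(t,ot,.102)*1000))
ts=[(403,128),(479,141),(472,216),(390,200.5)];tt=[(231.5,298),(150,282),(169.5,196.5),(249.5,213.5)]
print("tray",np.round(tri(s,ts,t,tt)*1000));print(np.round(plane(t,tt,.05)*1000));print(np.round(plane(s,ts,.05)*1000))
print("jar",np.round(plane(t,[(226,189.5)],.13)*1000),"tri",np.round(tri(s,[(416,194)],t,[(226,189.5)])*1000))
print("tin",np.round(plane(t,[(322.5,156)],.12)*1000),"bottle",np.round(plane(t,[(381,158)],.2)*1000),"mug",np.round(plane(t,[(419,222)],.085)*1000))
```

```text
[[14, 219, 105], [12, 201, 103], [14, 134, 76], [110, 23, 100], [110, 189, 101], [110, 16, 48]]
[[13, 166, 166], [12, 134, 116], [110, 4, 172], [110, 180, 170], [110, 177, 153]]
bank [[ 498. -288.   57.]
 [ 525.   76.   53.]
 [ 594.   69.   57.]
 [ 566. -292.   50.]]
[[ 499. -289.   62.]
 [ 524.   76.   62.]
 [ 593.   69.   62.]
 [ 565. -294.   62.]]
[[ 502. -285.   62.]
 [ 531.   76.   62.]
 [ 598.   69.   62.]
 [ 575. -283.   62.]]
carton [[ 483. -205.  101.]
 [ 499. -149.  101.]
 [ 613. -182.   98.]
 [ 598. -238.  102.]]
[[ 483. -205.  104.]
 [ 499. -150.  104.]
 [ 612. -182.  104.]
 [ 598. -239.  104.]]
[[ 486. -204.  104.]
 [ 502. -148.  104.]
 [ 616. -180.  104.]
 [ 599. -237.  104.]]
handle [[410. -11.  92.]
 [411.   7.  95.]
 [498.  -1.  97.]
 [498. -17.  98.]]
[[410. -15.  99.]
 [412.   6.  99.]
 [498.  -2.  99.]
 [498. -18.  99.]]
[[416.  -8.  99.]
 [415.   7.  99.]
 [499.  -0.  99.]
 [498. -16.  99.]]
bowl back top corners [[501. -49.  96.]
 [507.  26.  96.]]
[[501. -52. 102.]
 [506.  25. 102.]
 [610.  15. 102.]
 [605. -58. 102.]]
tray [[256. 204.  48.]
 [302. 447.  49.]
 [565. 403.   9.]
 [515. 157.   0.]]
[[255. 198.  50.]
 [302. 446.  50.]
 [563. 395.  50.]
 [513. 149.  50.]]
[[257. 209.  50.]
 [303. 449.  50.]
 [594. 381.  50.]
 [551. 152.  50.]]
jar [[580. 209. 130.]] tri [[580. 210. 125.]]
tin [[684. -73. 120.]] bottle [[ 667. -234.  200.]] mug [[ 491. -369.   85.]]
```

The two views agree to a few mm, and the heights check out: carton top about 101, handle top about 97, rims about 55-62. Next I'll write a helper that reports the tool-frame deltas.

```bash
cat >> h.py <<'E'
from scipy.spatial.transform import Rotation as Ro
def delta(x,y,z,jaw):
    """target TCP in mm, jaw = world angle of tool y (deg), tool down. Prints turn first then shift in tool units (after turn)"""
    s=ctrl.read_state();R=Ro.from_rotvec(s["eef_rot"]).as_matrix()
    p=s["tcp_pos"]*1000;a=np.degrees(np.arctan2(R[1,1],R[0,1]))
    j=np.radians(jaw);Y=np.array([np.cos(j),np.sin(j),0]);Z=np.array([0,0,-1.]);X=np.cross(Y,Z)
    d=np.array([x,y,z])-p
    print("t %.2f"%s["t"],"tcp",p.round(1),"jaw %.2f"%a,"zaxis",R[:,2].round(4),"F",s["contact_force"].round(1),"open %.3f"%s["opening"])
    Rt=np.c_[X,Y,Z];rv=Ro.from_matrix(R.T@Rt).as_rotvec()
    print("turn units",(np.degrees(rv)/8).round(3),"then shift units",(np.array([d@X,d@Y,d@Z])/40).round(3))
E
python3 -c "
from h import *
delta(473.6,-9,150,85.8)"
```

```text
t 0.30 tcp [202.3 511.3 230.9] jaw 68.41 zaxis [-4.e-04 -7.e-04 -1.e+00] F [-0.3  0.2 -1.1] open 0.995
turn units [-5.000e-03 -1.000e-03 -2.174e+00] then shift units [ -7.717 -12.475   2.022]
```

play_rows(plan=[[0,0,0,0,0,0,-0.73],[0,0,0,0,0,0,-0.73],[0,0,0,0,0,0,-0.71],[0,-0.6,-0.96,0,0,0,0],[0,-0.6,-0.96,0,0,0,0],[0,-0.6,-0.96,0,0,0,0],[0,-0.6,-0.96,0,0,0,0],[0,-0.6,-0.96,0,0,0,0]], force=90)

```text
t: 1.3
tcp_pos: [0.3083, 0.3098, 0.2314]
eef_rot: [0.115, 3.139, 0.0]
contact_force: [0.3, -0.5, -0.2]
opening: 1.003
```

play_rows(plan=[[0,-0.6,-0.96,0,0,0,0],[0,-0.6,-0.96,0,0,0,0],[0,-0.6,-0.96,0,0,0,0],[0,-0.6,-0.96,0.2,0,0,0],[0,-0.6,-0.96,0.3,0,0,0],[0,-0.6,-0.96,0.5,0,0,0],[0,-0.6,-0.96,0.5,0,0,0],[0,-0.5,-0.95,0.5,0,0,0]])

```text
t: 2.3
tcp_pos: [0.4734, -0.0102, 0.1508]
eef_rot: [0.116, 3.139, 0.0]
contact_force: [1.1, 1.1, -0.1]
opening: 1.002
```

```bash
python3 -c "
from h import *
s=cam('scene');t=cam('top')
crop(s,'pics/s3.png',270,90,130,120,5)
crop(t,'pics/t3.png',265,170,100,110,5)
delta(473.6,-9,71,85.8)"
```

```text
t 2.40 tcp [472.2 -11.9 148.4] jaw 85.49 zaxis [-5.e-03 -8.e-04 -1.e+00] F [-0.3  0.7 -1. ] open 0.996
turn units [-0.009 -0.035 -0.039] then shift units [-0.029  0.074  1.934]
```

View pics/s3.png

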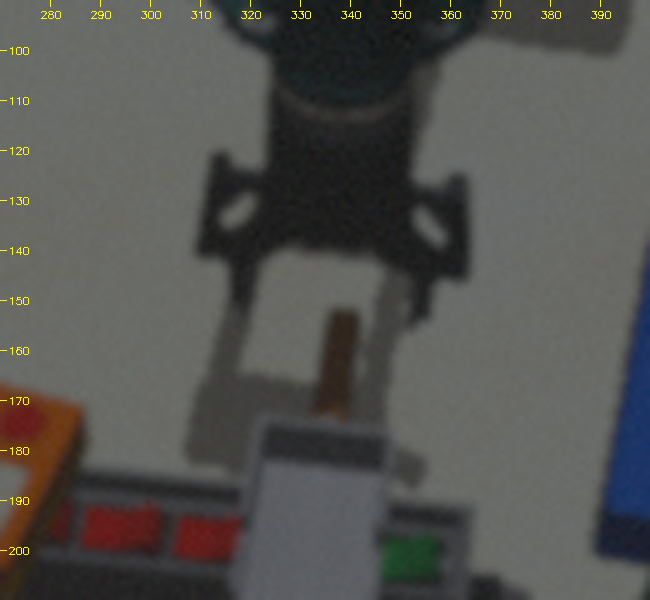

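View pics/t3.png

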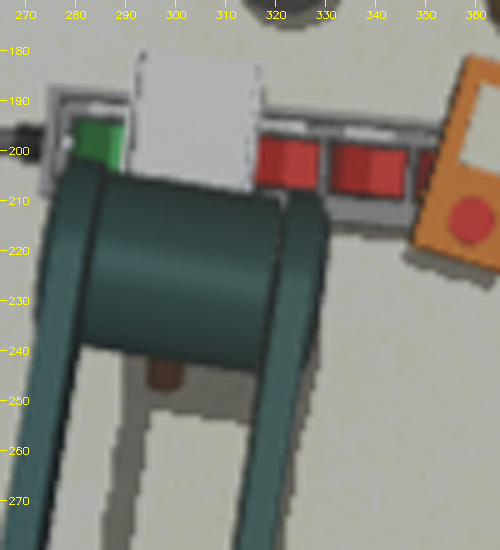

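The scene view shows the open fingertips at u≈318 and 354 straddling the handle (u≈338, v 152-172). The top view shows the wrist over the handle and the bowl clear of it. I'll descend and grip.

play_rows(plan=[[0,0,0.03,0.5,0,0,0],[0,0,0,0.5,0,0,0],[0,0,0,0.5,0,0,0],[0,0,0,0.46,0,0,0],[0,0,0,0,0,0,0],[1,0,0,0,0,0,0],[1,0,0,0,0,0,0],[1,0,0,0,0,0,0]], force=90)

```text
t: 3.4
tcp_pos: [0.4734, -0.0076, 0.0738]
eef_rot: [0.116, 3.138, -0.0]
contact_force: [0.1, -0.2, -0.0]
opening: 0.379
```

play_rows(plan=[[1,0,0,0,0,0,0],[1,0,0,0,0,0,0],[1,0,0,0,0,0,0],[1,0,0,-0.15,0,0,0],[1,0,0,-0.2,0,0,0],[1,0,0,-0.3,0,0,0],[1,0,0,-0.4,0,0,0],[1,0,0,0,0,0,0]])

```text
t: 4.4
tcp_pos: [0.4744, -0.0077, 0.1173]
eef_rot: [0.116, 3.135, -0.001]
contact_force: [0.9, 0.0, -1.7]
opening: 0.244
```

```bash
python3 -c "
from h import *
s=cam('scene');t=cam('top')
crop(s,'pics/s4.png',270,90,130,120,5)
crop(t,'pics/t4.png',265,170,100,110,5)
delta(473.6,-9,71,85.8)"
```

```text
t 4.50 tcp [473.   -7.5 115.3] jaw 85.77 zaxis [ 8.e-04 -0.e+00 -1.e+00] F [ 0.2  0.4 -1.2] open 0.236
turn units [ 0.     0.006 -0.004] then shift units [-0.017 -0.035  1.108]
```

View pics/s4.png

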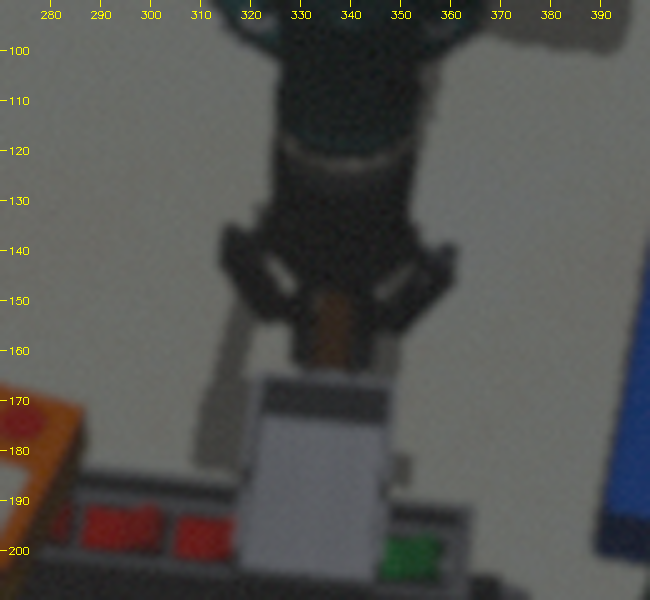

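The scoop is lifted level in the jaws (handle at 337,155; bowl 320-348, 166-204). Next I'll raise it and carry it to the tray.

```bash
python3 -c "
from h import *
delta(382,358,190,79.2)"
```

```text
t 4.50 tcp [473.   -7.5 115.3] jaw 85.77 zaxis [ 8.e-04 -0.e+00 -1.e+00] F [ 0.2  0.4 -1.2] open 0.236
turn units [0.001 0.006 0.821] then shift units [ 3.948  8.55  -1.867]
```

play_rows(plan=[[1,0,0,-0.3,0,0,0],[1,0,0,-0.5,0,0,0],[1,0,0,-0.5,0,0,0.2],[1,0,0,-0.4,0,0,0.4],[1,0,0,-0.2,0,0,0.22],[1,0.15,0.3,0,0,0,0],[1,0.3,0.65,0,0,0,0],[1,0.4,0.9,0,0,0,0]])

```text
t: 5.5
tcp_pos: [0.4523, 0.0726, 0.1898]
eef_rot: [-0.296, -3.125, -0.0]
contact_force: [1.3, -0.9, -1.5]
opening: 0.242
```

play_rows(plan=[[1,0.4,0.9,0,0,0,0],[1,0.4,0.9,0,0,0,0],[1,0.45,0.95,0,0,0,0],[1,0.45,0.95,0,0,0,0],[1,0.45,0.9,0,0,0,0],[1,0.4,0.8,0,0,0,0],[1,0.3,0.7,0,0,0,0],[1,0.25,0.6,0,0,0,0]])

```text
t: 6.5
tcp_pos: [0.3798, 0.3595, 0.1897]
eef_rot: [-0.292, -3.126, 0.001]
contact_force: [-0.2, 0.0, -1.7]
opening: 0.236
```

```bash
python3 -c "
from h import *
s=cam('scene');t=cam('top')
crop(s,'pics/s5.png',370,60,130,120,5)
crop(t,'pics/t5.png',130,150,150,150,4)
delta(382,358,16,79.2)"
```

```text
t 6.60 tcp [379.5 360.3 189.5] jaw 79.47 zaxis [-0.0029 -0.     -1.    ] F [ 0.2 -0.5 -2.4] open 0.235
turn units [-0.004 -0.02   0.033] then shift units [-0.071 -0.044  4.338]
```

View pics/s5.png

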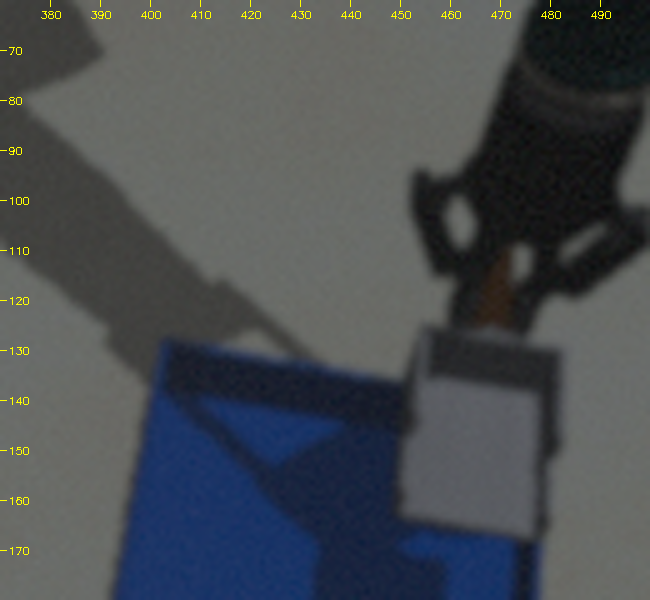

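View pics/t5.png

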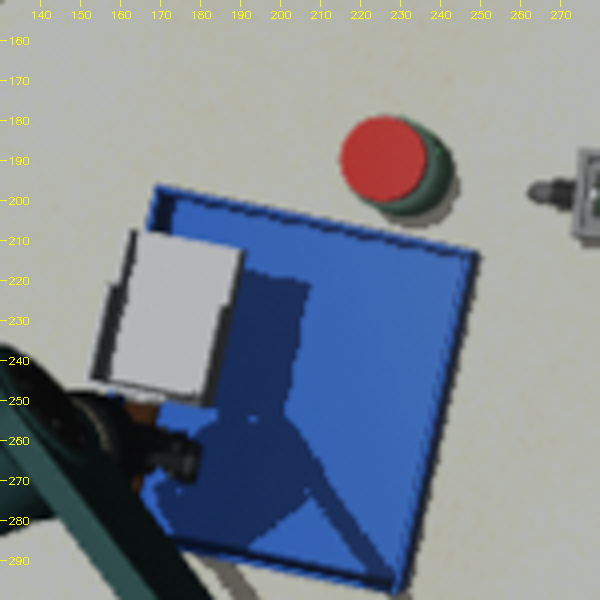

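The scoop hangs level over the tray's +y half, parallel to the wall (top view bowl 153-191, 207-252). I'll lower it and stop short of the floor.

play_rows(plan=[[1,0,0,0.4,0,0,0],[1,0,0,0.8,0,0,0],[1,0,0,0.8,0,0,0],[1,0,0,0.8,0,0,0],[1,0,0,0.7,0,0,0],[1,0,0,0.4,0,0,0],[1,0,0,0.25,0,0,0],[1,0,0,0,0,0,0]])

```text
t: 7.6
tcp_pos: [0.3815, 0.3577, 0.0245]
eef_rot: [-0.296, -3.127, 0.001]
contact_force: [-0.1, 0.3, -0.6]
opening: 0.239
```

play_rows(plan=[[1,0,0,0.05,0,0,0],[1,0,0,0.05,0,0,0],[1,0,0,0.03,0,0,0],[1,0,0,0.03,0,0,0],[1,0,0,0,0,0,0],[1,0,0,0,0,0,0],[1,0,0,0,0,0,0],[1,0,0,0,0,0,0]])

```text
t: 8.6
tcp_pos: [0.3817, 0.3581, 0.0186]
eef_rot: [0.295, 3.128, 0.0]
contact_force: [-0.5, 0.4, -1.6]
opening: 0.238
```

```bash
python3 -c "
from h import *
s=cam('scene');t=cam('top')
crop(s,'pics/s6.png',370,90,130,120,5)
delta(382,358,16,79.2)"
```

```text
t 8.70 tcp [381.7 358.   18.5] jaw 79.21 zaxis [ 0.e+00  1.e-04 -1.e+00] F [-0.1  0.3 -1.5] open 0.237
turn units [0.001 0.    0.001] then shift units [-0.008  0.001  0.064]
```

View pics/s6.png

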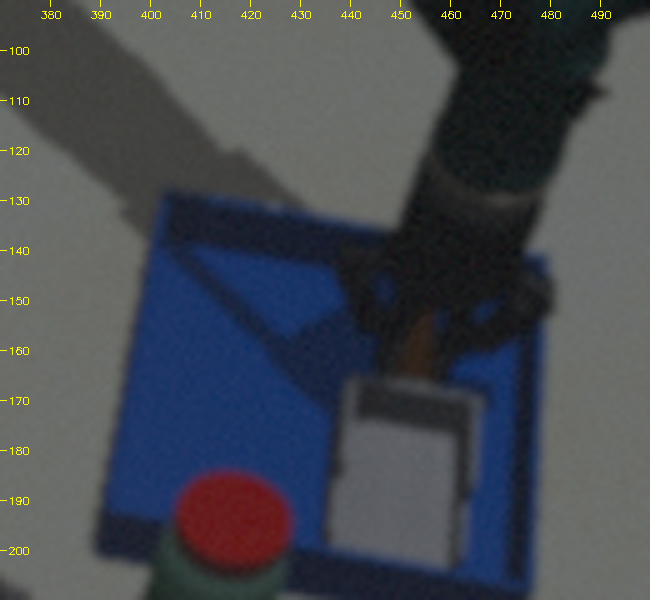

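The scoop is well inside the walls and not yet touching (force is still its weight). I'll go down in 1 mm steps.

play_rows(plan=[[1,0,0,0.025,0,0,0],[1,0,0,0.025,0,0,0],[1,0,0,0.02,0,0,0],[1,0,0,0,0,0,0],[1,0,0,0,0,0,0],[1,0,0,0,0,0,0],[1,0,0,0,0,0,0],[1,0,0,0,0,0,0]])

```text
t: 9.7
tcp_pos: [0.3817, 0.3581, 0.0168]
eef_rot: [0.295, 3.127, 0.0]
contact_force: [-2.9, -2.9, 4.5]
opening: 0.24
```

Contact at about 6 N. I'll release partly and retreat straight up.

play_rows(plan=[[0.55,0,0,0,0,0,0],[0.45,0,0,0,0,0,0],[0.45,0,0,0,0,0,0],[0.45,0,0,0,0,0,0],[0.45,0,0,-0.3,0,0,0],[0.45,0,0,-0.8,0,0,0],[0.45,0,0,-1,0,0,0],[0.45,0,0,-1,0,0,0]])

```text
t: 10.7
tcp_pos: [0.3817, 0.358, 0.1418]
eef_rot: [0.295, 3.127, 0.001]
contact_force: [0.5, 0.2, -0.9]
opening: 0.548
```

```bash
python3 -c "
from h import *
s=cam('scene')
crop(s,'pics/s7.png',370,90,130,120,5)
delta(548,-193.5,180,74.1)"
```

```text
t 10.75 tcp [384.4 360.1 148.7] jaw 79.22 zaxis [ 0.0101  0.0076 -0.9999] F [2.4 3.  4.3] open 0.547
turn units [0.07  0.058 0.64 ] then shift units [ -7.725 -12.191  -0.781]
```

View pics/s7.png

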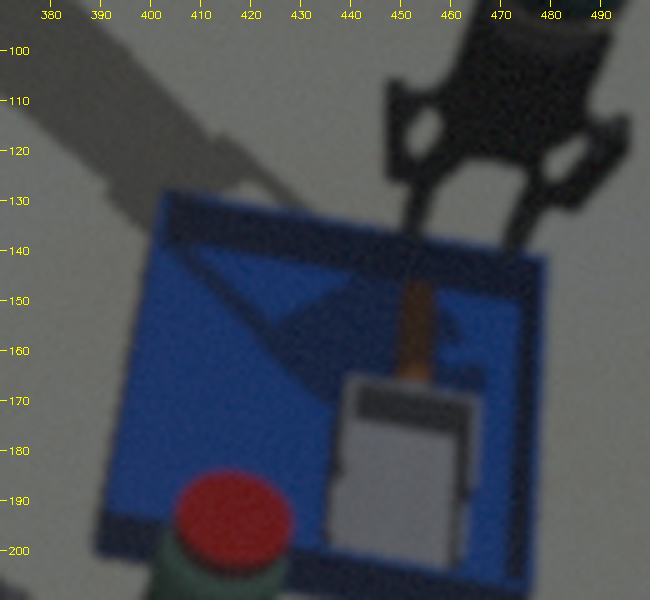

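The scoop sits flat in the tray, right way up (handle 453,155; bowl 436-466, 165-203). Now the carton.

play_rows(plan=[[0.2,0,0,-0.6,0,0,0.2],[0,0,0,-0.5,0,0,0.44],[0,-0.3,-0.5,0,0,0,0],[0,-0.57,-0.92,0,0,0,0],[0,-0.6,-0.95,0,0,0,0],[0,-0.6,-0.95,0,0,0,0],[0,-0.6,-0.95,0,0,0,0],[0,-0.6,-0.95,0,0,0,0]])

```text
t: 11.75
tcp_pos: [0.4506, 0.12, 0.1847]
eef_rot: [0.434, 3.11, 0.001]
contact_force: [0.9, -0.5, 0.9]
opening: 0.999
```

play_rows(plan=[[0,-0.6,-0.95,0,0,0,0],[0,-0.6,-0.95,0,0,0,0],[0,-0.6,-0.95,0,0,0,0],[0,-0.6,-0.95,0,0,0,0],[0,-0.6,-0.95,0,0,0,0],[0,-0.6,-0.95,0,0,0,0],[0,-0.6,-0.8,0,0,0,0],[0,-0.3,-0.4,0,0,0,0]])

```text
t: 12.75
tcp_pos: [0.548, -0.1952, 0.1841]
eef_rot: [0.438, 3.11, -0.0]
contact_force: [0.1, -0.0, -0.6]
opening: 0.998
```

```bash
python3 -c "
from h import *
s=cam('scene');t=cam('top')
crop(s,'pics/s8.png',220,90,130,120,5)
crop(t,'pics/t8.png',265,160,150,100,5)
delta(548,-193.5,69,74.1)
delta(548,-193.5,69,74.1)"
```

```text
t 12.85 tcp [ 547.9 -194.7  183.7] jaw 73.98 zaxis [-0.e+00  1.e-04 -1.e+00] F [ 0.3  0.6 -0.7] open 1.001
turn units [ 0.001 -0.    -0.015] then shift units [0.007 0.029 2.867]
t 12.85 tcp [ 547.9 -194.7  183.7] jaw 73.98 zaxis [-0.e+00  1.e-04 -1.e+00] F [ 0.3  0.6 -0.7] open 1.001
turn units [ 0.001 -0.    -0.015] then shift units [0.007 0.029 2.867]
```

View pics/s8.png

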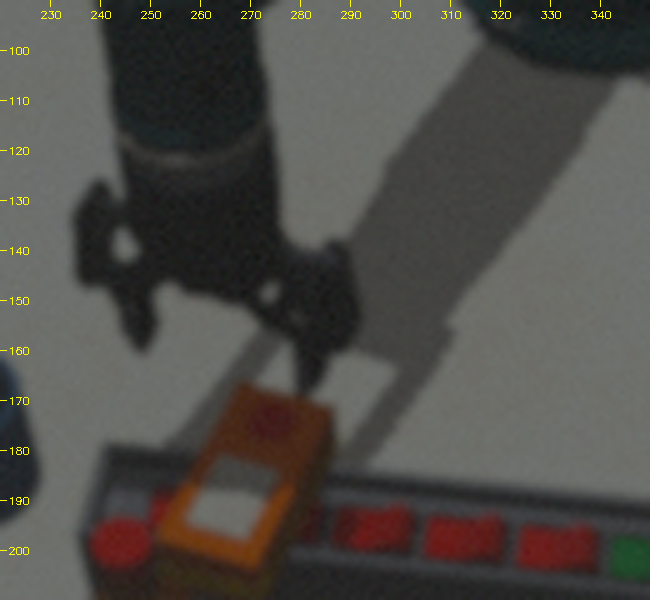

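View pics/t8.png

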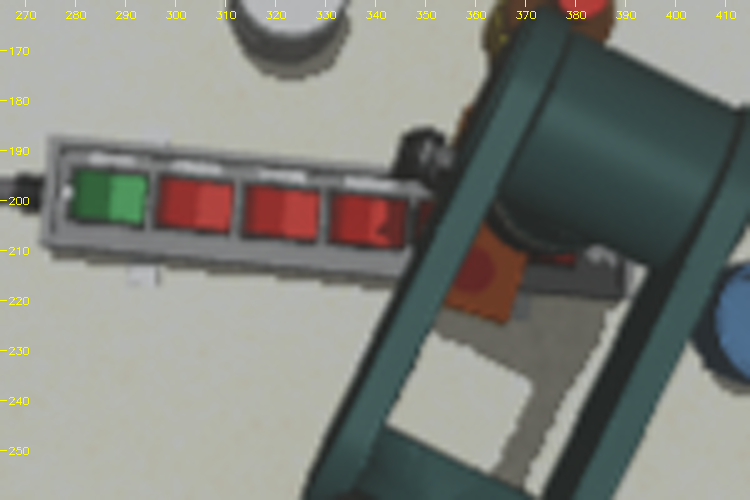

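Fingertips at (249,158) and (302,167) straddle the carton in the scene view. The top view shows rockers 3-5 in the cleared part and the wrist near the bottle, so I'll descend in two stages while checking that clearance.

play_rows(plan=[[0,0,0.03,0.3,0,0,0],[0,0,0,0.4,0,0,0],[0,0,0,0.4,0,0,0],[0,0,0,0.4,0,0,0],[0,0,0,0.2,0,0,0],[0,0,0,0,0,0,0],[0,0,0,0,0,0,0],[0,0,0,0,0,0,0]])

```text
t: 13.85
tcp_pos: [0.5485, -0.1925, 0.1166]
eef_rot: [0.435, 3.11, -0.001]
contact_force: [0.2, 0.3, -0.1]
opening: 0.995
```

```bash
python3 -c "
from h import *
s=cam('scene')
crop(s,'pics/s9.png',200,60,150,150,4)
delta(548,-193.5,69,74.1)"
```

```text
t 13.90 tcp [ 548.4 -192.5  116.6] jaw 74.09 zaxis [ 1.5e-03 -6.0e-04 -1.0e+00] F [ 1.2  0.9 -0.3] open 1.002
turn units [-0.001  0.011 -0.002] then shift units [ 0.004 -0.027  1.189]
```

View pics/s9.png

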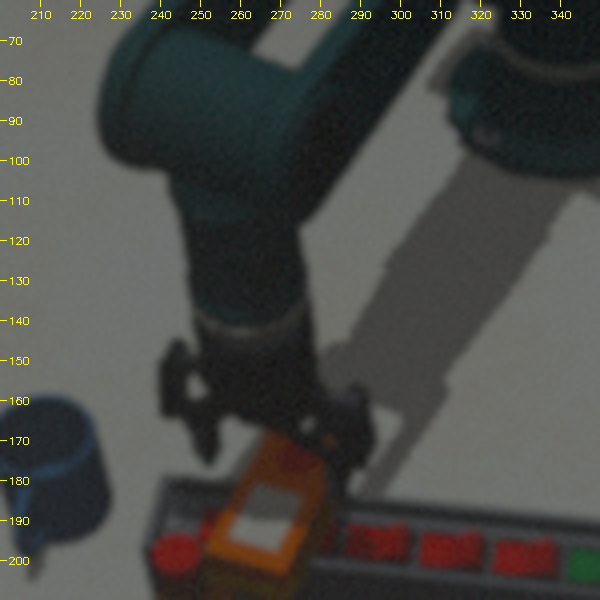

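The wrist is well above and clear of the bottle, and the fingers flank the carton. I'll descend and grip.

play_rows(plan=[[0,0,0,0.3,0,0,0],[0,0,0,0.4,0,0,0],[0,0,0,0.3,0,0,0],[0,0,0,0.19,0,0,0],[0,0,0,0,0,0,0],[1,0,0,0,0,0,0],[1,0,0,0,0,0,0],[1,0,0,0,0,0,0]], force=60)

```text
t: 14.9
tcp_pos: [0.5488, -0.1927, 0.0693]
eef_rot: [0.434, 3.109, -0.001]
contact_force: [-0.3, -0.4, 2.0]
opening: 0.69
```

play_rows(plan=[[1,0,0,0,0,0,0],[1,0,0,-0.1,0,0,0],[1,0,0,-0.2,0,0,0],[1,0,0,-0.3,0,0,0],[1,0,0,-0.4,0,0,0],[1,0,0,-0.5,0,0,0],[1,0,0,-0.3,0,0,0],[1,0,0,-0.2,0,0,0]])

```text
t: 15.9
tcp_pos: [0.5483, -0.1924, 0.1494]
eef_rot: [0.434, 3.11, -0.001]
contact_force: [-0.9, 0.0, -2.0]
opening: 0.687
```

```bash
python3 -c "
from h import *
s=cam('scene');t=cam('top')
crop(s,'pics/s10.png',200,60,150,150,4)
crop(t,'pics/t10.png',265,160,150,100,5)
delta(399,248,190,79.2)"
```

```text
t 16.00 tcp [ 548.5 -192.5  149.3] jaw 74.09 zaxis [ 1.8e-03 -8.0e-04 -1.0e+00] F [ 0.4  0.8 -1.9] open 0.695
turn units [-0.002  0.014 -0.639] then shift units [ 5.734 10.117 -1.018]
```

View pics/s10.png

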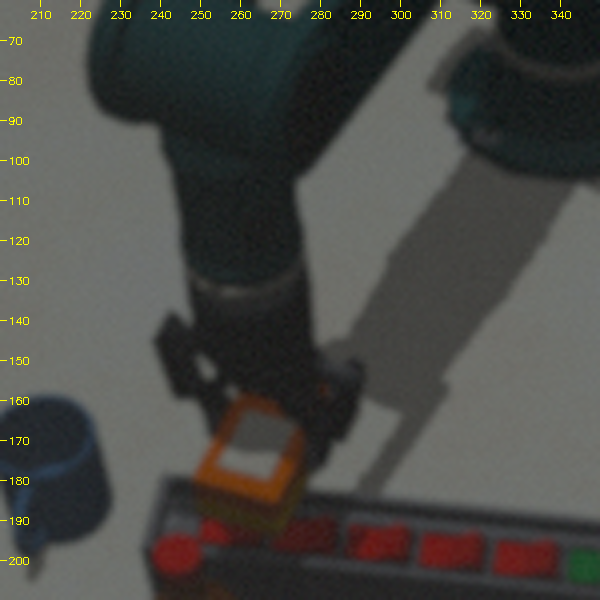

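View pics/t10.png

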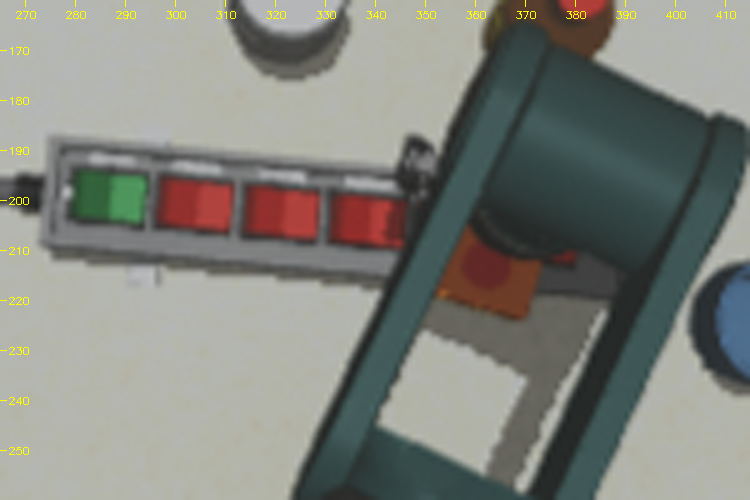

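The carton is held level above the bank. I'll carry it to the tray.

play_rows(plan=[[1,0,0,-0.5,0,0,-0.2],[1,0,0,-0.52,0,0,-0.44],[1,0.15,0.3,0,0,0,0],[1,0.35,0.6,0,0,0,0],[1,0.5,0.9,0,0,0,0],[1,0.5,0.9,0,0,0,0],[1,0.5,0.9,0,0,0,0],[1,0.5,0.9,0,0,0,0]])

```text
t: 17.0
tcp_pos: [0.4816, 0.0053, 0.187]
eef_rot: [-0.296, -3.125, -0.001]
contact_force: [1.4, 0.9, -2.4]
opening: 0.694
```

play_rows(plan=[[1,0.5,0.9,0,0,0,0],[1,0.5,0.9,0,0,0,0],[1,0.5,0.9,0,0,0,0],[1,0.5,0.9,0,0,0,0],[1,0.5,0.8,0,0,0,0],[1,0.4,0.6,0,0,0,0],[1,0.23,0.4,0,0,0,0],[1,0.1,0.1,0,0,0,0]])

```text
t: 18.0
tcp_pos: [0.396, 0.2443, 0.1873]
eef_rot: [-0.293, -3.125, 0.002]
contact_force: [0.0, -0.2, -2.5]
opening: 0.693
```

```bash
python3 -c "
from h import *
s=cam('scene');t=cam('top')
crop(s,'pics/s11.png',370,60,130,150,4)
crop(t,'pics/t11.png',130,150,150,150,4)
delta(399,248,12,79.2)"
```

```text
t 18.10 tcp [396.7 243.6 187.9] jaw 79.25 zaxis [-1.7e-03 -9.0e-04 -1.0e+00] F [ 0.  -0.5 -2.5] open 0.694
turn units [-0.009 -0.011  0.006] then shift units [-0.037  0.119  4.397]
```

View pics/s11.png

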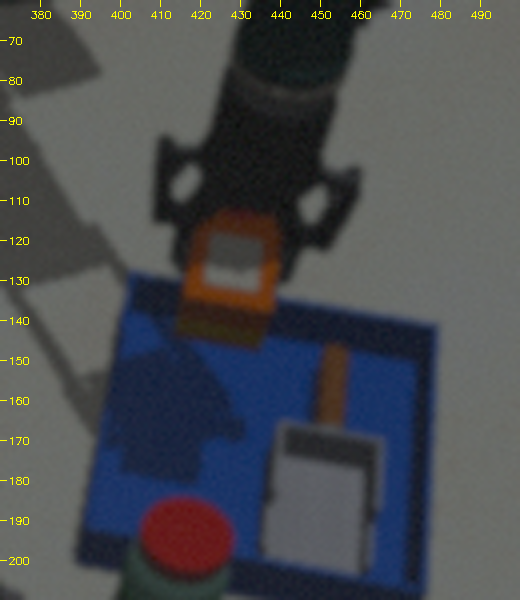

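View pics/t11.png

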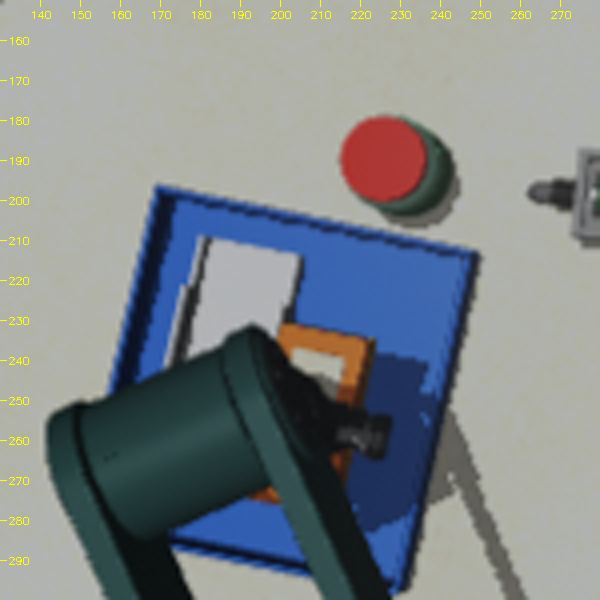

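```bash
python3 -c "
from h import *
t=cam('top')
p=plane(t,[(205,214),(181,209)],.03)*1000
a=np.radians(-10.9);R=np.array([[np.cos(a),np.sin(a)],[-np.sin(a),np.cos(a)]])
C=np.array([408.5,297])
print(p.round(),((p[:,:2]-C)@R.T).round(), R@(np.array([396.7,243.6])-C))
"
```

```text
[[511. 289.  30.]
 [526. 364.  30.]] [[102.  12.]
 [102.  88.]] [ -1.48941615 -54.66792149]
```

The scoop's near edge is at tray y=+12 and the carton is at -55±30, so there is a clear gap. I'll lower it here.

play_rows(plan=[[1,0,0,0.4,0,0,0],[1,0,0,0.8,0,0,0],[1,0,0,0.8,0,0,0],[1,0,0,0.8,0,0,0],[1,0,0,0.7,0,0,0],[1,0,0,0.4,0,0,0],[1,0,0,0.25,0,0,0],[1,0,0,0.05,0,0,0]])

```text
t: 19.15
tcp_pos: [0.3978, 0.2434, 0.0207]
eef_rot: [-0.296, -3.127, 0.0]
contact_force: [-0.4, -0.3, -2.3]
opening: 0.693
```

play_rows(plan=[[1,0,0,0.05,0,0,0],[1,0,0,0.04,0,0,0],[1,0,0,0.03,0,0,0],[1,0,0,0,0,0,0],[1,0,0,0,0,0,0],[1,0,0,0,0,0,0],[1,0,0,0,0,0,0],[1,0,0,0,0,0,0]])

```text
t: 20.15
tcp_pos: [0.3978, 0.2436, 0.0162]
eef_rot: [0.295, 3.128, 0.0]
contact_force: [-0.7, 0.4, -2.2]
opening: 0.693
```

play_rows(plan=[[1,0,0,0.025,0,0,0],[1,0,0,0.025,0,0,0],[1,0,0,0.02,0,0,0],[1,0,0,0,0,0,0],[1,0,0,0,0,0,0],[1,0,0,0,0,0,0],[1,0,0,0,0,0,0],[1,0,0,0,0,0,0]])

```text
t: 21.15
tcp_pos: [0.3978, 0.2436, 0.0134]
eef_rot: [0.295, 3.128, 0.0]
contact_force: [0.8, -0.0, -2.5]
opening: 0.692
```

play_rows(plan=[[1,0,0,0.02,0,0,0],[1,0,0,0,0,0,0],[1,0,0,0,0,0,0],[1,0,0,0.02,0,0,0],[1,0,0,0,0,0,0],[1,0,0,0,0,0,0],[1,0,0,0,0,0,0],[1,0,0,0,0,0,0]])

```text
t: 22.15
tcp_pos: [0.3978, 0.2436, 0.0122]
eef_rot: [0.295, 3.127, 0.0]
contact_force: [-3.3, -0.9, 6.2]
opening: 0.695
```

Contact at about 8 N. I'll release and retreat.

play_rows(plan=[[0.2,0,0,0,0,0,0],[0.15,0,0,0,0,0,0],[0.15,0,0,0,0,0,0],[0.15,0,0,-0.2,0,0,0],[0.15,0,0,-0.6,0,0,0],[0.15,0,0,-1,0,0,0],[0.15,0,0,-1,0,0,0],[0.5,0,0,-1,0,0,0]])

```text
t: 23.15
tcp_pos: [0.3977, 0.2436, 0.1657]
eef_rot: [0.295, 3.127, 0.001]
contact_force: [0.7, 0.1, -0.6]
opening: 0.659
```

```bash
python3 -c "
from h import *
s=cam('scene');t=cam('top')
crop(s,'pics/s12.png',370,60,130,150,4)
crop(t,'pics/t12.png',265,170,135,60,5)
crop(s,'pics/s12b.png',230,165,155,70,5)
delta(399,248,12,79.2)"
```

```text
t 23.25 tcp [400.7 244.9 170.1] jaw 79.22 zaxis [ 0.011   0.0051 -0.9999] F [0.4 0.6 0.2] open 0.507
turn units [0.051 0.071 0.002] then shift units [0.056 0.067 3.952]
```

View pics/s12.png

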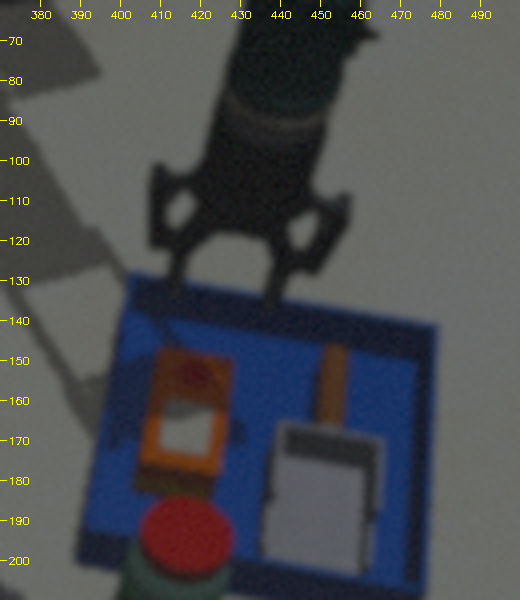

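View pics/t12.png

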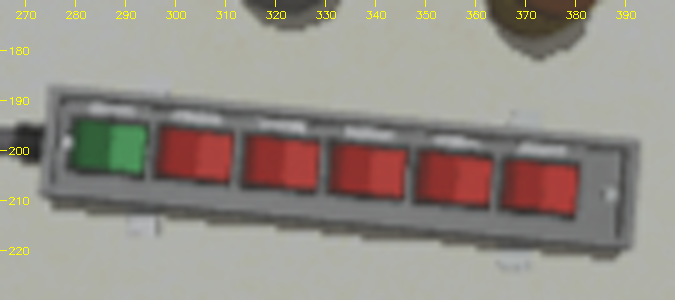

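View pics/s12b.png

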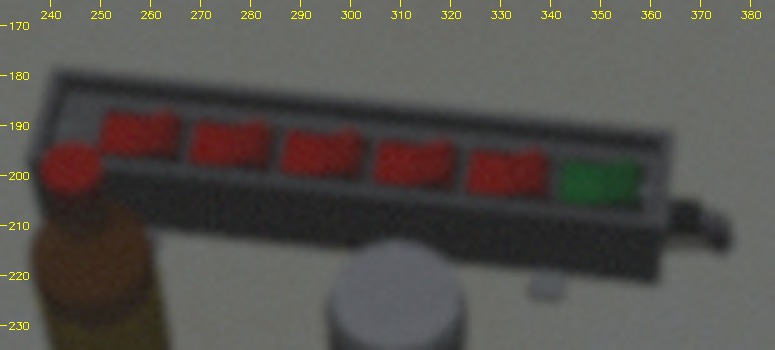

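Carton and scoop lie side by side on the tray floor. The top view shows all six rockers ON (red at u≈370 to 304, green at 287). I'll fit the bank's line from the rocker blobs and the outline.

Run:
```python
from h import *
def blobs(c,roi):
    hsv=cv2.cvtColor(c["pixels"],cv2.COLOR_RGB2HSV)
    m=((hsv[...,1]>110)&((hsv[...,0]<8)|(hsv[...,0]>172)|((hsv[...,0]>50)&(hsv[...,0]<80)))).astype(np.uint8)
    z=np.zeros_like(m);u0,v0,u1,v1=roi;z[v0:v1,u0:u1]=m[v0:v1,u0:u1]
    n,l,st,ce=cv2.connectedComponentsWithStats(z)
    k=[i for i in range(1,n) if st[i,4]>60];return ce[k],st[k]
for n,roi in(("top",(265,185,395,222)),("scene",(245,180,365,212))):
    c=cam(n);ce,st=blobs(c,roi);print(n,st[:,4],ce.round(1).tolist())
    P=plane(c,ce,.052)*1000;print(P.round(1))
    b=np.polyfit(P[:,1],P[:,0],1);print("x=%.4f*y+%.1f"%tuple(b),"yaw",np.degrees(np.arctan(b[0])), "y mean",P[:,1].mean(),"x at mean",np.polyval(b,P[:,1].mean()))
t=cam("top")
bt=[(391.5,219.5),(273,210),(275.5,187.5),(393,198)]
print(plane(t,[(392,209),(274.3,198.5)],.062)*1000)
```

```text
top [100 134 139 136 133 136] [[286.8, 198.9], [303.7, 200.4], [321.0, 202.0], [338.2, 203.8], [355.5, 205.4], [372.8, 206.9]]
[[ 559.4   34.1   52. ]
 [ 555.3  -18.1   52. ]
 [ 550.8  -71.8   52. ]
 [ 546.  -125.3   52. ]
 [ 541.5 -179.    52. ]
 [ 537.5 -232.9   52. ]]
x=0.0830*y+556.6 yaw 4.74475117281245 y mean -98.82522179874695 x at mean 548.4143380185949
scene [173 126 129 128 130  91] [[254.3, 193.6], [275.6, 193.4], [293.8, 195.3], [312.4, 197.3], [330.9, 199.2], [349.1, 201.0]]
[[ 546.3 -241.3   52. ]
 [ 542.6 -179.8   52. ]
 [ 546.9 -126.6   52. ]
 [ 551.5  -72.6   52. ]
 [ 555.8  -19.1   52. ]
 [ 559.6   33.2   52. ]]
x=0.0575*y+556.3 yaw 3.288100953116266 y mean -101.03187409541573 x at mean 550.4732088083691
[[ 530.95241452 -291.02649152   62.        ]
 [ 559.50547905   72.21927365   62.        ]]
```

Both views agree on the bank line: x = 0.083·y + 556.6 mm, yaw about -4.7°. I'll go above the deck at the -y end with the fingers shut.

play_rows(plan=[[1,0,0,0,0,0,-0.25],[1,0,0,0,0,0,-0.5],[1,-0.2,-0.5,0,0,0,0],[1,-0.3,-0.9,0,0,0,0],[1,-0.34,-0.95,0,0,0,0],[1,-0.34,-0.95,0,0,0,0],[1,-0.34,-0.95,0,0,0,0],[1,-0.34,-0.95,0,0,0,0]])

```text
t: 24.4
tcp_pos: [0.4539, 0.0289, 0.1622]
eef_rot: [-0.129, -3.136, -0.0]
contact_force: [-0.4, 0.4, 0.7]
opening: 0.003
```

play_rows(plan=[[1,-0.34,-0.95,0,0,0,0],[1,-0.34,-0.95,0,0,0,0],[1,-0.34,-0.95,0,0,0,0],[1,-0.34,-0.95,0,0,0,0],[1,-0.34,-0.95,0,0,0,0],[1,-0.34,-0.95,0,0,0,0],[1,-0.34,-0.95,0,0,0,0],[1,-0.22,-0.69,0,0,0,0]])

```text
t: 25.4
tcp_pos: [0.5331, -0.2725, 0.1615]
eef_rot: [-0.131, -3.136, -0.003]
contact_force: [-0.8, 0.1, 0.4]
opening: -0.0
```

```bash
python3 -c "
from h import *
s=cam('scene')
crop(s,'pics/s13.png',190,60,150,150,4)
delta(534.3,-269.2,60,85.25)"
```

```text
t 25.45 tcp [ 533.4 -275.9  161.2] jaw 85.08 zaxis [-0.0025 -0.0014 -1.    ] F [ 1.2 -2.5  0.2] open -0.001
turn units [-0.012 -0.017 -0.021] then shift units [-0.009  0.168  2.531]
```

View pics/s13.png

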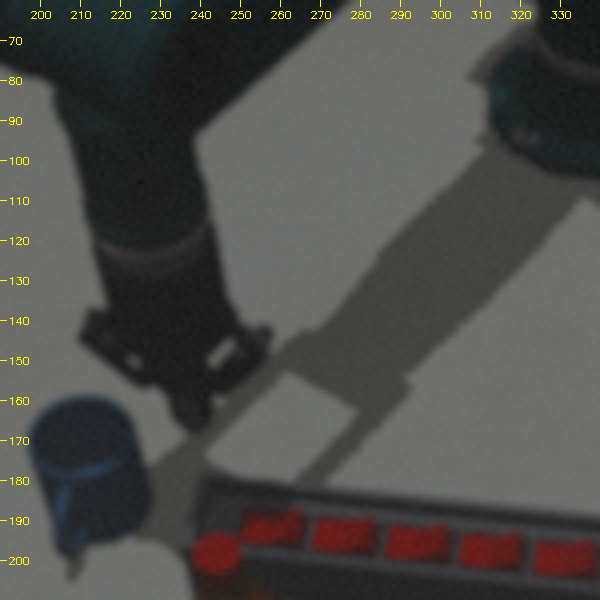

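The shut fingertip is at (238,167), about 20-24 mm along the row, heading for the deck at the bank's -y end. The mug is off to the left at (213,180).

play_rows(plan=[[1,0,0,0.3,0,0,0],[1,0,0,0.5,0,0,0],[1,0,0,0.5,0,0,0],[1,0,0,0.5,0,0,0],[1,0,0,0.3,0,0,0],[1,0,0,0.2,0,0,0],[1,0,0,0,0,0,0],[1,0,0,0,0,0,0]])

```text
t: 26.45
tcp_pos: [0.5341, -0.2714, 0.0726]
eef_rot: [0.131, 3.137, -0.001]
contact_force: [0.5, -0.8, -0.7]
opening: -0.003
```

```bash
python3 -c "
from h import *
s=cam('scene');t=cam('top')
crop(s,'pics/s14.png',190,110,120,110,6)
delta(534.3,-269.2,50,85.25)"
```

```text
t 26.55 tcp [ 534.2 -271.5   72.7] jaw 85.21 zaxis [ 1.7e-03 -9.0e-04 -1.0e+00] F [-0.5 -1.   0.4] open 0.005
turn units [-0.005  0.012 -0.005] then shift units [0.002 0.057 0.568]
```

View pics/s14.png

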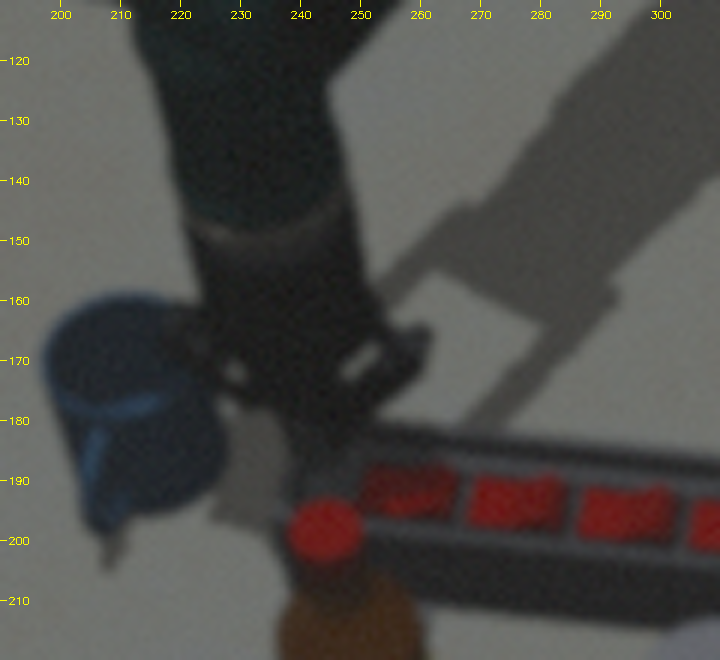

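```bash
python3 -c "
from h import *
s=cam('scene')
for uv in [(217,163),(220,172),(228,176),(243,186),(240,186),(251,186)]:
    a=plane(s,[uv],0)[0];b=plane(s,[uv],.2)[0];k=(.534-a[0])/(b[0]-a[0]);print(uv,((a+k*(b-a))*1000).round())
"
```

```text
(217, 163) [ 534. -331.  169.]
(220, 172) [ 534. -329.  131.]
(228, 176) [ 534. -310.  114.]
(243, 186) [ 534. -273.   70.]
(240, 186) [ 534. -282.   70.]
(251, 186) [ 534. -250.   72.]
```

Knuckle clearance over the mug after the descent is about 20 mm. I'll go down onto the end deck, then probe it.

play_rows(plan=[[1,0,0.055,0,0,0,0],[1,0,0,0.2,0,0,0],[1,0,0,0.2,0,0,0],[1,0,0,0.12,0,0,0],[1,0,0,0.05,0,0,0],[1,0,0,0,0,0,0],[1,0,0,0,0,0,0],[1,0,0,0,0,0,0]])

```text
t: 27.6
tcp_pos: [0.534, -0.269, 0.0491]
eef_rot: [0.131, 3.138, -0.0]
contact_force: [0.2, 0.5, -0.8]
opening: 0.002
```

play_rows(plan=[[1,0,0,0.025,0,0,0],[1,0,0,0,0,0,0],[1,0,0,0.025,0,0,0],[1,0,0,0,0,0,0],[1,0,0,0,0,0,0],[1,0,0,0,0,0,0],[1,0,0,0,0,0,0],[1,0,0,0,0,0,0]])

```text
t: 28.6
tcp_pos: [0.5338, -0.269, 0.0468]
eef_rot: [-0.131, -3.139, -0.0]
contact_force: [0.5, 0.3, 0.5]
opening: 0.002
```

play_rows(plan=[[1,0,0,0.025,0,0,0],[1,0,0,0,0,0,0],[1,0,0,0,0,0,0],[1,0,0,0,0,0,0],[1,0,0,0,0,0,0],[1,0,0,0,0,0,0],[1,0,0,0,0,0,0],[1,0,0,0,0,0,0]])

```text
t: 29.6
tcp_pos: [0.5339, -0.269, 0.0461]
eef_rot: [0.131, 3.139, 0.0]
contact_force: [-0.6, 2.0, 3.5]
opening: 0.002
```

Contact at z=46.1 mm matches the 46 mm deck. I'll rise to about 51 mm (2.5 mm above the creases) and start dragging.

play_rows(plan=[[1,0,0,-0.13,0,0,0],[1,0,0,0,0,0,0],[1,0,0.1,0,0,0,0],[1,0,0.15,0,0,0,0],[1,0,0.15,0,0,0,0],[1,0,0,0,0,0,0],[1,0,0,0,0,0,0],[1,0,0,0,0,0,0]])

```text
t: 30.6
tcp_pos: [0.5352, -0.2532, 0.0511]
eef_rot: [0.131, 3.139, -0.0]
contact_force: [-0.3, -0.4, 0.1]
opening: -0.0
```

play_rows(plan=[[1,0,0.15,0,0,0,0],[1,0,0.15,0,0,0,0],[1,0,0.15,0,0,0,0],[1,0,0.15,0,0,0,0],[1,0,0.15,0,0,0,0],[1,0,0.15,0,0,0,0],[1,0,0.15,0,0,0,0],[1,0,0.15,0,0,0,0]])

```text
t: 31.6
tcp_pos: [0.5391, -0.2044, 0.0508]
eef_rot: [-0.131, -3.138, -0.001]
contact_force: [0.1, -0.5, 0.2]
opening: -0.0
```

```bash
python3 -c "
from h import *
s=cam('scene');t=cam('top')
crop(s,'pics/s15.png',220,130,150,90,5)
delta(556,-4,51,85.25)"
```

```text
t 31.70 tcp [ 539.1 -204.3   50.9] jaw 85.26 zaxis [-3.e-04  7.e-04 -1.e+00] F [-1.1  0.3 -0.5] open -0.001
turn units [ 0.005 -0.003  0.002] then shift units [-5.000e-03  5.024e+00 -2.000e-03]
```

View pics/s15.png

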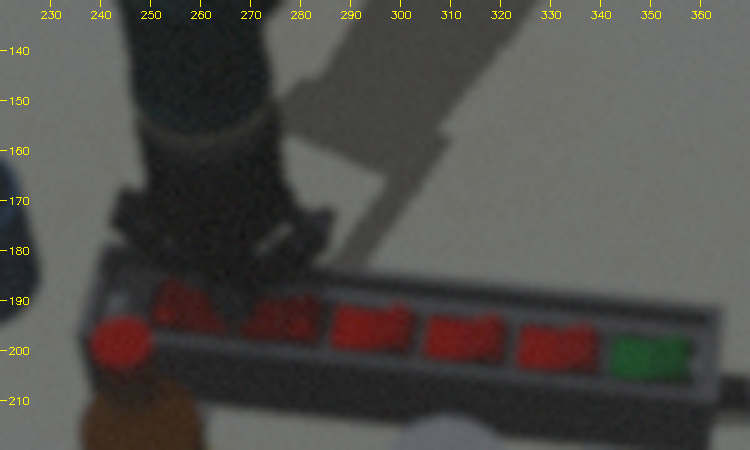

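Switch 1 is over: its raised half is now the -y one at (255,188), with no jamming. I'll continue the drag.

play_rows(plan=[[1,0,0.18,0,0,0,0],[1,0,0.18,0,0,0,0],[1,0,0.18,0,0,0,0],[1,0,0.18,0,0,0,0],[1,0,0.18,0,0,0,0],[1,0,0.18,0,0,0,0],[1,0,0.18,0,0,0,0],[1,0,0.18,0,0,0,0]])

```text
t: 32.7
tcp_pos: [0.5438, -0.1469, 0.0508]
eef_rot: [-0.131, -3.138, -0.001]
contact_force: [0.7, 0.7, -0.0]
opening: 0.001
```

play_rows(plan=[[1,0,0.18,0,0,0,0],[1,0,0.18,0,0,0,0],[1,0,0.18,0,0,0,0],[1,0,0.18,0,0,0,0],[1,0,0.18,0,0,0,0],[1,0,0.18,0,0,0,0],[1,0,0.18,0,0,0,0],[1,0,0.18,0,0,0,0]])

```text
t: 33.7
tcp_pos: [0.5487, -0.0897, 0.0509]
eef_rot: [-0.131, -3.139, -0.001]
contact_force: [0.4, -0.2, -0.2]
opening: 0.005
```

play_rows(plan=[[1,0,0.18,0,0,0,0],[1,0,0.18,0,0,0,0],[1,0,0.18,0,0,0,0],[1,0,0.18,0,0,0,0],[1,0,0.18,0,0,0,0],[1,0,0.18,0,0,0,0],[1,0,0.18,0,0,0,0],[1,0,0.18,0,0,0,0]])

```text
t: 34.7
tcp_pos: [0.5536, -0.0324, 0.051]
eef_rot: [-0.131, -3.139, -0.0]
contact_force: [-0.1, 0.4, 1.2]
opening: 0.002
```

```bash
python3 -c "
from h import *
s=cam('scene')
crop(s,'pics/s16.png',230,130,150,90,5)
delta(556,-4,51,85.25)"
```

```text
t 34.75 tcp [553.6 -31.5  51.1] jaw 85.25 zaxis [-0.      0.0011 -1.    ] F [0.2 0.1 0.5] open 0.002
turn units [ 0.008 -0.001  0.   ] then shift units [-0.002  0.691  0.001]
```

View pics/s16.png

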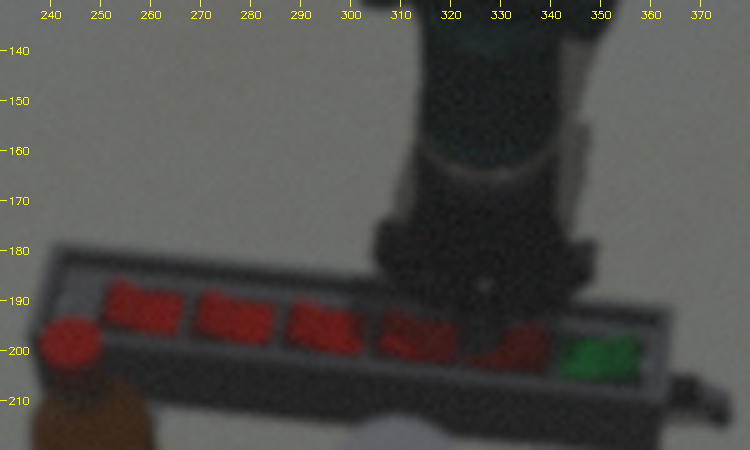

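Switches 1-4 now rise on their -y side (OFF), and the finger is on switch 5. I'll finish at bank y=105, dwell there, and look before lifting.

play_rows(plan=[[1,0,0.18,0,0,0,0],[1,0,0.18,0,0,0,0],[1,0,0.15,0,0,0,0],[1,0,0.12,0,0,0,0],[1,0,0.06,0,0,0,0],[1,0,0,0,0,0,0],[1,0,0,0,0,0,0],[1,0,0,0,0,0,0]])

```text
t: 35.75
tcp_pos: [0.5558, -0.0056, 0.051]
eef_rot: [-0.132, -3.139, -0.0]
contact_force: [0.3, 0.5, -0.3]
opening: 0.003
```

```bash
python3 -c "
from h import *
s=cam('scene')
crop(s,'pics/s17.png',290,150,90,70,8)
delta(556,-4,51,85.25)"
```

```text
t 35.80 tcp [555.9  -5.6  51.1] jaw 85.20 zaxis [-1.e-04  2.e-04 -1.e+00] F [ 0.   1.  -0.1] open 0.001
turn units [ 0.001 -0.001 -0.006] then shift units [-0.     0.04   0.002]
```

View pics/s17.png

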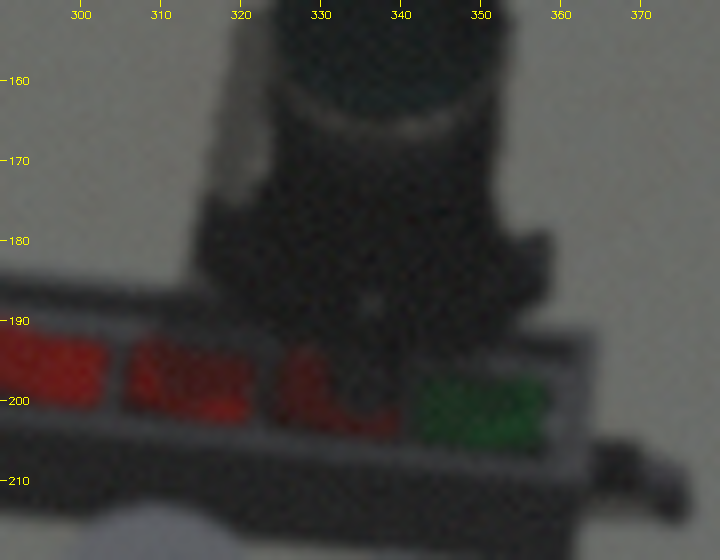

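Switch 5's -y half stands raised, and the finger's front edge (u≈340) is at its +y end, short of the green rocker. I'll nudge 2 mm more and lift clear.

play_rows(plan=[[1,0,0.05,0,0,0,0],[1,0,0,0,0,0,0],[1,0,0,0,0,0,0],[1,0,0,-0.3,0,0,0],[1,0,0,-0.8,0,0,0],[1,0,0,-0.9,0,0,0],[1,0,0,-0.9,0,0,0],[1,0,0,-0.9,0,0,0]])

```text
t: 36.8
tcp_pos: [0.5561, -0.0036, 0.2054]
eef_rot: [0.131, 3.137, 0.0]
contact_force: [0.9, -0.3, 0.1]
opening: -0.003
```

play_rows(plan=[[1,0.8,0,0,0,0,0],[1,0.9,0,0,0,0,0],[1,0.9,0,0,0,0,0],[1,0.9,0,0,0,0,0],[1,0.5,0,0,0,0,0],[1,0,0,0,0,0,0],[1,0,0,0,0,0,0],[1,0,0,0,0,0,0]])

```text
t: 37.8
tcp_pos: [0.3973, 0.0097, 0.2032]
eef_rot: [0.131, 3.139, 0.0]
contact_force: [0.7, -0.3, -0.2]
opening: 0.004
```

```bash
python3 -c "
from h import *
s=cam('scene');t=cam('top')
crop(s,'pics/s18.png',190,120,300,110,2)
crop(s,'pics/s18b.png',230,165,155,70,5)
crop(t,'pics/t18.png',140,140,300,165,2,20)
crop(t,'pics/t18b.png',265,170,135,60,5)
delta(556,-4,51,85.25)"
```

```text
t 37.90 tcp [397.1   9.8 203. ] jaw 85.20 zaxis [-5.e-04  1.e-04 -1.e+00] F [ 0.5  0.1 -0.1] open -0.003
turn units [ 0.001 -0.004 -0.006] then shift units [-3.987 -0.014  3.799]
```

View pics/s18.png

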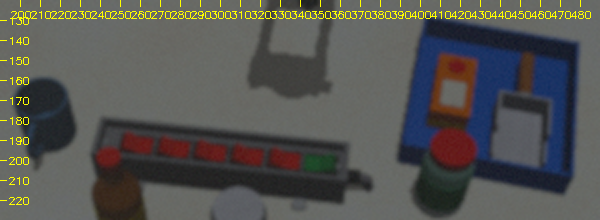

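View pics/s18b.png

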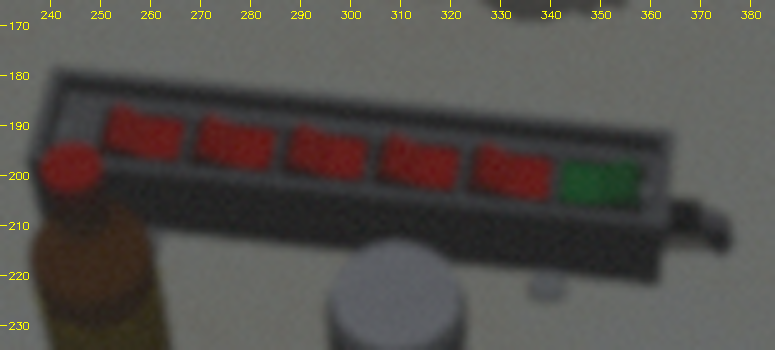

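View pics/t18.png

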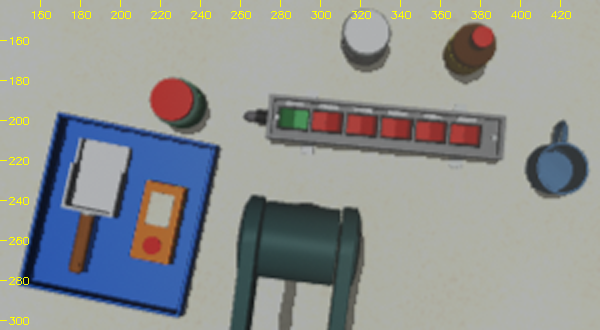

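View pics/t18b.png

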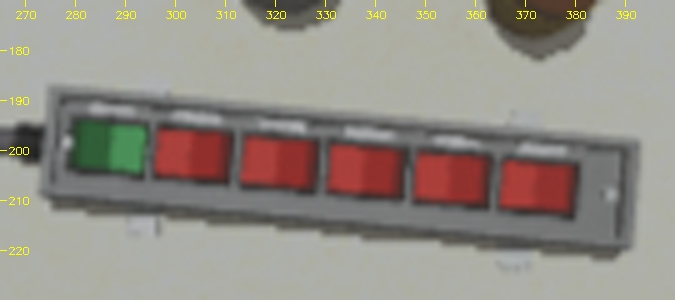

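The shading of all five red rockers has mirrored (dark half now on the right, high end on the -y side), so they are OFF. The green one is unchanged (ON). The scoop and carton lie apart and flat in the tray, the bystanders are in place, and the arm is clear.

```bash
python3 -c "
from station import ctrl
print(ctrl.sign_off())"
```

```text
the job is handed in; nothing more can be done
None
```

The job is done and handed in at about 38 s of the 72 s allowed; sign-off reports no verdict.

- **Scoop and carton:** I set the scoop and then the carton down in the blue tray under light contact (about 6 N and 8 N). They lie side by side with a clear gap, and the scoop is the right way up.
- **Switches:** I touched the bank's end deck with the shut fingertip, which read 46.1 mm against the 46 mm given. Then I dragged once along all five red switches at about 51 mm and lifted only after switch 5 had gone over.
- **Last checks:** Both camera views show all five red rockers tipped to OFF and the green night switch still ON. The bottle, tin, mug and jar are where they stood, and the arm is clear of everything.
- **Disagreements, all small:** Readings taken right after fast moves were a few millimetres off until the arm settled. The bank's rim corners came out at 50–57 mm from the two views instead of 62 mm, so I relied on the touch for height. No check failed.

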